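# Restock the fuse drawer

### The job

Pull out the top drawer of the grey cabinet, pick up the open carton of four large cartridge fuses without crushing its thin card, and tip it slowly, close above the back of the drawer's sloping ribbed insert, so that the fuses roll out over the flap and down, and each comes to lie in a groove. Stand the empty carton upright on the bench and ease the drawer fully shut. The fuses are ceramic, so do not drop or press them hard, and leave the smaller carton, the spray can and the screwdriver where they are.

Things in the scene. Friction and masses are not known exactly. Their poses are not given: they have to be found in the camera images.
- cab_drawer0 (a joint): How far the top drawer is pulled out, in m: 0 is fully shut, 0.213 its stop; about 1 N of friction and light damping, stays where it is left. The cabinet is grey steel, fixed to the bench, 220 wide, 300 deep and 194 mm high, with two drawers that slide out roughly towards the robot; its top panel starts 15 mm behind the shut drawer faces.
- cab_drawer0_handle (a point): Centre of the top drawer's handle, a level steel bar 11 mm thick and 110 mm long, 35 mm in front of the drawer's face and 38 mm below the cabinet's top; it moves with the drawer. x points square into the cabinet (the drawer opens to -x), y along the bar, z up. It can be straddled from above.
- grooves (a point): A point on the middle line of the black ribbed insert that fills the top drawer, on its floor, 69 mm up the slope from its front wall; moves with the drawer. x points to the back, up the 16 degree slope, y across, z square to the slope. Eight grooves along y (175 mm long), 23 mm apart, centred at x = -57.5 to +103.5 mm, parted by beads 3.5 mm high. A seated fuse's axis is 11 mm above the floor.
- carton_mid (a point): Middle of the open card carton of large fuses, 16 mm above its underside. x from its open front to its back wall, y across, z up. 66 mm wide, side walls 32 mm high, 2.5 mm thick, x = -45 to +48 mm; no top. Four fuses lie across it. 45 g empty. The card caves in if the fingers press on it with more than 30 N in all (both sides added): grip with about 10 N.
- carton_lip (a point): Middle of the edge of the carton's front flap, its spout: the flap is bent 20 degrees up from the floor, and its edge is 69 mm in front of the carton's middle and 10 mm above the underside. Fuses roll out over it when the front is dipped by more than about 25 degrees; 45 degrees empties it, and 40 to 60 mm above the insert leaves them room.
- fuse0: A large cartridge fuse, white ceramic with steel end caps, 22 mm across and 58 mm long, 55 g; origin at its centre, y along its axis. The four are alike; at the start they lie in the carton. A stray one may be moved with the fingers, pressing with less than 15 N in all.
- fuse1: A large cartridge fuse, white ceramic with steel end caps, 22 mm across and 58 mm long, 55 g; origin at its centre, y along its axis.
- fuse2: A large cartridge fuse, white ceramic with steel end caps, 22 mm across and 58 mm long, 55 g; origin at its centre, y along its axis.
- fuse3: A large cartridge fuse, white ceramic with steel end caps, 22 mm across and 58 mm long, 55 g; origin at its centre, y along its axis.
- small_carton: Bystander: the same kind of carton in a smaller size, 59 mm wide, 26 mm high and about 100 mm long, full of five thinner fuses (14 x 51 mm). Origin at the centre of its underside. The two cartons may have changed places.
- spray_can: Bystander: a white spray can, 58 mm across, 165 mm high, standing; origin at the centre of its underside.
- screwdriver: Bystander: a black-handled screwdriver 200 mm long lying on the bench; origin at its middle on the bench, x towards its tip.
Not all that is in view belongs to the job. Leave any brown look-alike of the fuse2 alone. What is shaped like the part that bears carton_mid but pink or red is not meant.

How it is judged:
By the outcome, as a careful person would: the job done as asked, in the order asked, and still so for the second after the job is handed in, with the robot touching nothing.
It also fails if it takes over 72 s, if anything falls off the work surface, if the arm or the gripper's body presses on something with over 40 N, if the wrist force passes 120 N, or if a joint passes its speed limit or range.

### The arm

A 7-joint arm with a two-finger parallel gripper is mounted at the origin on the work surface. World frame = base frame: x ahead of the robot, y to its left, z up, the work surface at z = 0. Lengths are in m, angles in rad, forces in N, time in s.
With the tool pointing down it reaches from about 0.425 to 0.875 m from the base axis. Payload 4.7 kg.
Tool frame: the origin (TCP) lies at the very end of the fingers, on their centre line; the grasp point (between the pads) lies 19 mm behind it; z points along the fingers, y is the line along which they close (so a half turn about z gives the same grasp; the last joint's range is limited). The gripper opens to 87 mm and grips with 3 to 60 N. Pads are 19 mm wide; open, the fingers measure 117 mm over their backs; the gripper's body (75 mm by 190 mm) begins 51 mm behind the grasp point.
Start: joints at [1.355, 0.321, -0.07, 1.45, 0.023, 1.371, -0.057], TCP at [0.148, -0.633, 0.223] pointing down, gripper open.
Joint ranges: [-2.86, 2.86], [-0.3, 2.09], [-1.38, 1.24], [0.06, 2.45], [-1.56, 4.7], [0.09, 2.05], [-2.69, 2.69]. Speed limits (rad/s): [2.57, 2.57, 3.14, 3.14, 3.14, 3.14, 3.14].

### API

Orientations are given as a rotation vector (axis times angle).
In Python, from bench import ctrl, get_image, job gives the robot as it stands.
- The arm moves only by the shell command python3 -m crank 'ROWS' [FORCE]. ROWS is JSON, a list that holds one entry, the list of rows, each a list of 5 numbers: the shift along the tool's x, y, z in mm, then the turn about the tool's z in rad, then the closure, from -1 (fully open) to 1 (shut), so that 0 is half open. A call has 1 to 10 rows; each row shifts and turns the commanded pose from where the row before left it, along the tool's axes as they then stand; what a row does not reach is not made up. A row lasts 1/12 s, in which the tool goes at most 41.7 mm and 7.16 degrees, less where a joint would pass 70% of its speed; a pose out of reach is approached as far as the arm can. A call with a gripper value outside its range is refused whole. The fingers move at their own pace and stop on an object; FORCE is the grip in N (left out, the last holds). Time passes only in rows, so rows that do not move let the fingers close. It gives the time, the measured TCP pose, the force, the opening and the grip force at its end, in the units of the state.
- ctrl.get_state(): the state, without advancing time (a new reading comes with each control period).
- get_image(name): name is "scene" or "side" or "wrist"; returns a dict with "pixels" (420x560x3 uint8, red, green, blue), "fx", "fy", "cx", "cy" (pixels), "T" (4x4, takes a point from camera to world coordinates); the wrist camera has in their place "T_tool_cam" (4x4, takes a point from camera to tool coordinates, whose origin is the TCP and whose axes are the flange's). Camera axes: x right, y down, z forward; pixel columns grow to the right and rows downward; lengths in m; the calibration is good to about 2 mm. A picture is of the moment at which its call begins: read the wrist's pose just before it. There is no depth.
- job.close_job(): hands the job in; it is judged then, once.
The state is a dict: "time": time; "joint_positions": joint angles; "qd": joint speeds; "joint_torque": joint torques, N m; "position": TCP position; "tool_rot": TCP orientation; "ft_force": force on the tool from outside, world axes, zero at the start; "torque": the same for the moment, N m; "grip_width": opening from 0.0 (shut) to 1.0 (fully open); "grip_force": force on a finger pad.
Only numpy, scipy, OpenCV 4.12 (cv2) and the standard library are available. Lean on these libraries where they do the work, as an engineer would, in place of code of your own. Each camera call takes 0.05 s, during which the arm holds its last target. There are 200 camera calls.

## Working session

There is one attempt and no reset: what is moved stays moved. The work goes in short steps, Python scripts to look and compute and a shell command to move; the robot and the scene stay as the last step left them, time stands still between calls to the robot, and variables do not carry over. Pictures are saved under pics/ and viewed, at most 12 in all, crops included, and the job is handed in when it is done.

```bash
ls; mkdir -p pics
python3 - <<'E'
from bench import ctrl,get_image
import cv2,numpy as np,pickle
s=ctrl.get_state()
for k,v in s.items(): print(k,np.round(v,4))
d={}
for n in("scene","side","wrist"):
    im=get_image(n); d[n]=im; cv2.imwrite(f"pics/{n}0.png",im["pixels"][:,:,::-1])
    print(n,im["fx"],im["cx"],im["cy"],np.round(im.get("T",im.get("T_tool_cam")),3).tolist())
pickle.dump(d,open("im0.pkl","wb"))
a=np.hstack([d["scene"]["pixels"],d["side"]["pixels"]])
E
```

```text
pics
time 0.0
joint_positions [ 1.3551  0.3218 -0.0701  1.4517  0.0226  1.3708 -0.0569]
qd [ 0.0006 -0.0005  0.0002 -0.0002 -0.0007  0.      0.    ]
joint_torque [ 6.00000e-04 -4.91289e+01 -4.03700e-01 -3.12529e+01 -6.41000e-02
  4.39000e-02  2.00000e-04]
position [ 0.1479 -0.6324  0.2215]
tool_rot [-3.119e+00 -3.600e-01  5.000e-04]
ft_force [-0.5189 -0.1732 -0.592 ]
torque [-0.0009 -0.0072 -0.0033]
grip_force 0.0
grip_width 1.0002
scene 382.96134485977376 276.9978123550851 209.51800023854946 [[-0.631, 0.634, -0.446, 1.122], [0.776, 0.518, -0.361, 0.475], [0.002, -0.574, -0.819, 1.198], [0.0, 0.0, 0.0, 1.0]]
side 394.55664692285984 277.46064079264727 214.40927269791024 [[0.98, -0.132, 0.151, 0.363], [-0.201, -0.647, 0.736, -0.811], [0.0, -0.751, -0.66, 0.835], [0.0, 0.0, 0.0, 1.0]]
wrist 345.2660861348173 280.502061799587 204.14250690594687 [[-0.0, -0.964, -0.266, 0.073], [1.0, -0.0, -0.0, -0.0], [0.0, -0.266, 0.964, -0.163], [0.0, 0.0, 0.0, 1.0]]
```

View pics/scene0.png

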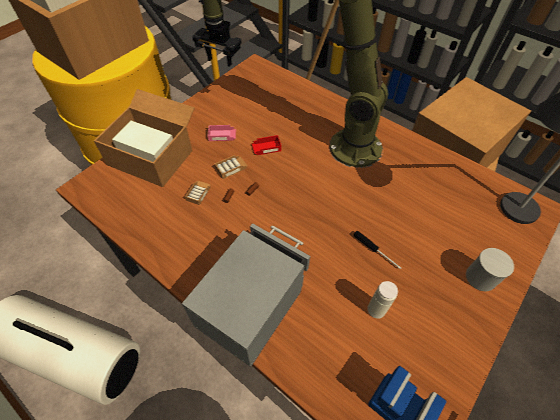

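View pics/side0.png

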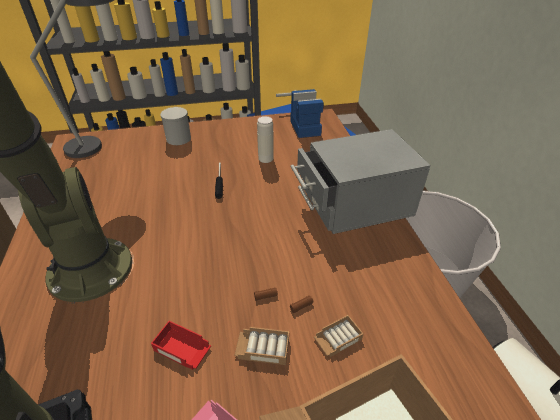

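```bash
cat > h.py <<'E'
import numpy as np,cv2,pickle
from scipy.spatial.transform import Rotation as R
from bench import ctrl,get_image
def cam(im,s=None):
    if "T" in im: return np.array(im["T"])
    T=np.eye(4);T[:3,:3]=R.from_rotvec(s["tool_rot"]).as_matrix();T[:3,3]=s["position"]
    return T@np.array(im["T_tool_cam"])
def ray(im,uv,T):
    d=T[:3,:3]@np.array([(uv[0]-im["cx"])/im["fx"],(uv[1]-im["cy"])/im["fy"],1]);return T[:3,3],d/np.linalg.norm(d)
def onz(im,uv,z,T=None):
    o,d=ray(im,uv,cam(im) if T is None else T);return o+d*(z-o[2])/d[2]
def tri(rays):
    A=sum(np.eye(3)-np.outer(d,d) for o,d in rays);b=sum((np.eye(3)-np.outer(d,d))@o for o,d in rays)
    return np.linalg.solve(A,b)
def proj(im,p,T=None):
    T=cam(im) if T is None else T;c=np.linalg.inv(T)@np.r_[p,1];return np.array([im["fx"]*c[0]/c[2]+im["cx"],im["fy"]*c[1]/c[2]+im["cy"]])
def crop(im,x,y,w,h,k):
    return cv2.resize(im["pixels"][y:y+h,x:x+w,::-1],None,fx=k,fy=k,interpolation=cv2.INTER_CUBIC)
E
python3 - <<'E'
from h import *
d=pickle.load(open("im0.pkl","rb"))
a=np.hstack([crop(d["side"],225,280,150,90,2.667),crop(d["scene"],170,120,150,90,2.667)])
b=np.hstack([crop(d["side"],285,125,150,110,2.667),crop(d["scene"],180,210,150,110,2.667)])
cv2.imwrite("pics/crop1.png",np.vstack([a,b])[:600])
for n,uv in(("scene",(228,167)),("side",(263,346)),):print(n,onz(d[n],uv,.02))
for n,uv in(("scene",(197,191)),("side",(339,336)),):print(n,onz(d[n],uv,.02))
E
```

```text
scene [ 0.44263804 -0.33193403  0.02      ]
side [ 0.42620198 -0.33880683  0.02      ]
scene [ 0.60885678 -0.34017889  0.02      ]
side [ 0.60323578 -0.34909484  0.02      ]
```

View pics/crop1.png

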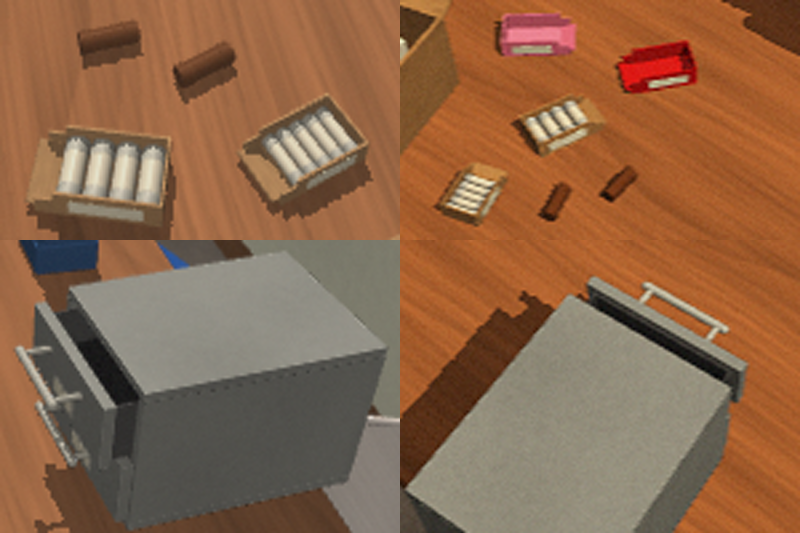

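Run:
```python
from h import *
d=pickle.load(open("im0.pkl","rb"))
P=lambda n,l,z:[np.round(onz(d[n],u,z)[:2],3).tolist() for u in l]
print("top side FL,RL,RR,FR",P("side",[(310.5,143),(391.9,129.5),(429.7,165.5),(337.5,184.2)],.194))
print("top scene FR,FL,RR",P("scene",[(244.9,231.4),(303,264.4),(182,302.6)],.194))
print("handle side",P("side",[(291.8,166.3),(306.8,186.9)],.156))
print("handle scene",P("scene",[(271.9,228.8),(301.9,243)],.156))
def fuses(n,box):
    im=d[n];x,y,w,h=box;p=im["pixels"][y:y+h,x:x+w];hsv=cv2.cvtColor(p,cv2.COLOR_RGB2HSV)
    m=((hsv[...,1]<70)&(hsv[...,2]>120)).astype(np.uint8);k,l,s,c=cv2.connectedComponentsWithStats(m)
    for i in range(1,k):
        if s[i,4]>15:print(n,s[i,4],np.round(c[i]+[x,y],1),np.round(onz(im,c[i]+[x,y],.02)[:2],3))
fuses("side",(230,322,65,45));fuses("scene",(212,152,36,30))
s=ctrl.get_state();print(np.round(R.from_rotvec(s["tool_rot"]).as_matrix(),3).tolist())
```

```text
top side FL,RL,RR,FR [[0.677, 0.212], [0.96, 0.24], [0.98, 0.025], [0.693, -0.008]]
top scene FR,FL,RR [[0.701, 0.008], [0.679, 0.214], [0.98, 0.028]]
handle side [[0.605, 0.154], [0.623, 0.045]]
handle scene [[0.623, 0.051], [0.604, 0.157]]
side 158 [251.7 342.2] [ 0.402 -0.324]
side 157 [261.4 343.4] [ 0.424 -0.332]
side 162 [271.  344.5] [ 0.445 -0.339]
side 165 [280.8 345.7] [ 0.466 -0.346]
side 105 [264.4 359. ] [ 0.424 -0.37 ]
scene 112 [227.8 164.5] [ 0.433 -0.342]
scene 23 [233.  171.7] [ 0.448 -0.299]
[[0.974, 0.228, -0.0], [0.228, -0.974, 0.001], [-0.0, -0.001, -1.0]]
```

```bash
python3 -m crank '[[[0,0,0,-0.1212,-1],[0,0,0,-0.1212,-1],[0,0,0,-0.1212,-1],[0,0,0,-0.1212,-1],[0,0,0,-0.1212,-1],[0,0,0,-0.1212,-1]]]' 10; python3 -m crank '[[[0,0,0,-0.1212,-1],[0,0,0,-0.1212,-1],[0,0,0,-0.1212,-1],[0,0,0,-0.1212,-1],[0,0,0,-0.1212,-1],[0,0,0,-0.1212,-1],[30,24,0,0,-1],[30,24,0,0,-1],[30,24,0,0,-1],[30,24,0,0,-1]]]'
python3 -m crank '[[[30,24,0,0,-1],[30,24,0,0,-1],[30,24,0,0,-1],[30,24,0,0,-1],[30,24,0,0,-1],[30,24,0,0,-1],[30,24,0,0,-1],[30,24,0,0,-1],[30,24,0,0,-1],[30,24,0,0,-1]]]'
```

```text
time: 0.65
position: [0.148, -0.6327, 0.2221]
tool_rot: [-2.784, -1.455, -0.0]
ft_force: [0.3, -0.5, 0.4]
grip_width: 1.0
grip_force: 0.0
time: 1.48
position: [0.2304, -0.5011, 0.222]
tool_rot: [-2.092, -2.343, -0.001]
ft_force: [0.2, 0.3, 0.5]
grip_width: 0.996
grip_force: 0.0
time: 2.32
position: [0.4348, -0.1759, 0.2226]
tool_rot: [2.092, 2.343, -0.001]
ft_force: [0.2, -0.3, -0.4]
grip_width: 1.003
grip_force: 0.0
```

```bash
python3 -m crank '[[[30,24,0,0,0.35],[30,24,0,0,0.35],[30,24,0,0,0.35],[30,24,0,0,0.35],[30,24,0,0,0.35],[30,24,0,0,0.35],[30,24,0,0,0.35],[10,10,0,0,0.35],[0,0,0,0,0.35]]]'
python3 - <<'E'
from h import *
s=ctrl.get_state();im=get_image("wrist");pickle.dump((s,im),open("w1.pkl","wb"));cv2.imwrite("pics/w1.png",im["pixels"][:,:,::-1])
T=cam(im,s);print(s["position"],np.round(T[:3,3],3))
for p in [(.605,.154,.156),(.623,.047,.156),(.677,.212,.194),(.695,0,.194)]:print(proj(im,np.array(p),T))
E
```

```text
time: 3.07
position: [0.5869, 0.0663, 0.2221]
tool_rot: [-2.082, -2.349, -0.004]
ft_force: [-0.3, -0.1, -0.2]
grip_width: 0.403
grip_force: 0.0
[0.58693767 0.066316   0.22205289] [0.578 0.138 0.385]
[325.92352946  89.85158614]
[327.76199896 249.4904051 ]
[499.91488911 -19.9613079 ]
[433.75457737 351.26088394]
```

View pics/w1.png

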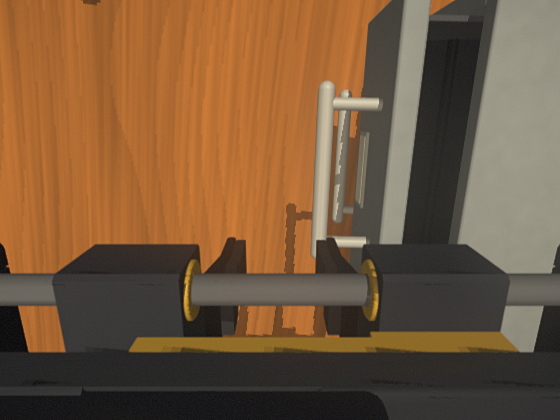

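Run:
```python
from h import *
s,im=pickle.load(open("w1.pkl","rb"));T=cam(im,s)
a=onz(im,(327,85),.156,T);b=onz(im,(320,254),.156,T);print(a,b,(a+b)/2,np.degrees(np.arctan2(-(a-b)[0],(a-b)[1])))
for z,u,v in((.194,(490,0),(458,250)),(.19,(400,60),(379,280))):
    p=onz(im,u,z,T);q=onz(im,v,z,T);print(p,q,np.degrees(np.arctan2(-(p-q)[0],(p-q)[1])))
M=R.from_rotvec(s["tool_rot"]).as_matrix();c=(a+b)/2
print("tool shift mm",1000*M.T@(c+[0,0,-.02]-s["position"]),np.round(M,3))
```

```text
[0.60522558 0.15695117 0.156     ] [0.61801468 0.04290311 0.156     ] [0.61162013 0.09992714 0.156     ] 6.398293517773544
[0.67460923 0.20294357 0.194     ] [0.69267885 0.07105273 0.194     ] 7.801206195777773
[0.63738094 0.17112729 0.19      ] [0.65120523 0.04411192 0.19      ] 6.211591393357309
tool shift mm [30.05848316 28.51946814 86.18097032] [[-0.12   0.993 -0.   ]
 [ 0.993  0.12   0.004]
 [ 0.004  0.    -1.   ]]
```

```bash
python3 -m crank '[[[15,14,0,0,0.35],[15,14.5,0,0,0.35],[0,0,20,0,0.35],[0,0,30,0,0.35],[0,0,25,0,0.35],[0,0,10,0,0.35],[0,0,0,0,0.6],[0,0,0,0,1],[0,0,0,0,1],[0,0,0,0,1]]]' 15
python3 -m crank '[[[0,-5,0,0,1],[0,-10,0,0,1],[0,-15,0,0,1],[0,-20,0,0,1],[0,-20,0,0,1],[0,-20,0,0,1],[0,-20,0,0,1],[0,-20,0,0,1],[0,-20,0,0,1],[0,-10,0,0,1]]]'
```

```text
time: 3.95
position: [0.6122, 0.0939, 0.1395]
tool_rot: [2.091, 2.341, 0.002]
ft_force: [-0.8, -0.1, 2.4]
grip_width: 0.116
grip_force: 15.0
time: 4.78
position: [0.4522, 0.0779, 0.1394]
tool_rot: [2.089, 2.343, 0.004]
ft_force: [1.1, 4.9, 5.3]
grip_width: 0.118
grip_force: 15.0
```

```bash
python3 -m crank '[[[0,-10,0,0,1],[0,-8,0,0,1],[0,0,0,0,0.35],[0,0,0,0,0.35],[0,0,0,0,0.35],[0,0,-30,0,0.35],[0,0,-40,0,0.35],[0,0,-40,0,0.35]]]'
python3 - <<'E'
from h import *
d={}
for n in("scene","side"):d[n]=get_image(n)
s=ctrl.get_state();d["wrist"]=get_image("wrist");d["s"]=s
pickle.dump(d,open("d2.pkl","wb"))
a=crop(d["side"],240,110,160,110,2.5);b=crop(d["scene"],220,180,160,110,2.5)
w=cv2.resize(d["wrist"]["pixels"][:,:,::-1],(400,300))
cv2.imwrite("pics/c2.png",np.vstack([np.hstack([a,b]),np.hstack([w,w*0])]))
print(s["position"])
E
```

```text
time: 5.45
position: [0.4334, 0.074, 0.2481]
tool_rot: [-2.09, -2.342, 0.002]
ft_force: [0.9, -0.5, -0.6]
grip_width: 0.317
grip_force: 0.0
[0.43811561 0.07441563 0.25321196]
```

View pics/c2.png

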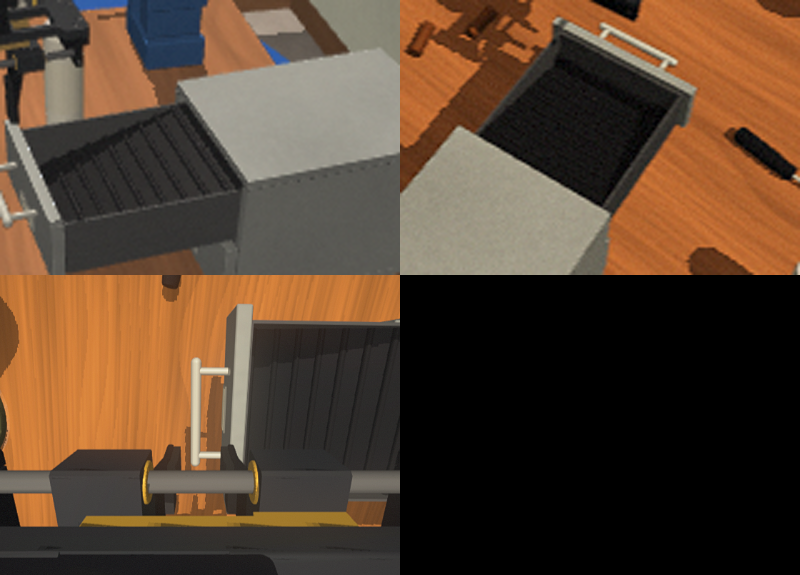

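```bash
python3 -m crank '[[[-38.8,-8.9,0,0,-1],[-38.8,-8.9,0,0,-1],[-38.8,-8.9,0,0,-1],[-38.8,-8.9,0,0,-1],[-38.8,-8.9,0,0,-1],[-38.8,-8.9,0,0,-1],[-38.8,-8.9,0,0,-1],[-38.8,-8.9,0,0,-1],[-38.8,-8.9,0,0,-1],[-38.8,-8.9,0,0,-1]]]'
python3 -m crank '[[[0,0,0,0.119,-1],[0,0,0,0.119,-1],[0,0,0,0.119,-1],[0,0,0,0.119,-1],[0,0,0,0.119,-1],[0,0,0,0.119,-1],[0,0,0,0.119,-1],[0,0,0,0.119,-1],[0,0,0,0.119,-1]]]'
python3 -m crank '[[[0,0,0,0.119,-1],[0,0,0,0.119,-1],[0,0,0,0.119,-1],[0,0,0,0.119,-1],[0,0,0,0.119,-1],[0,0,0,0.119,-1],[0,0,0,0.119,-1],[0,0,0,0.119,-1],[0,0,0,0,-1],[0,0,0,0,-1]]]'
python3 - <<'E'
from h import *
s=ctrl.get_state();im=get_image("wrist");pickle.dump((s,im),open("w2.pkl","wb"));cv2.imwrite("pics/w2.png",im["pixels"][:,:,::-1])
print(s["position"],np.round(R.from_rotvec(s["tool_rot"]).as_matrix(),3),s["joint_positions"])
E
```

```text
time: 6.43
position: [0.3887, -0.323, 0.2454]
tool_rot: [-2.09, -2.341, 0.001]
ft_force: [0.3, 0.0, 0.3]
grip_width: 0.966
grip_force: 0.0
time: 7.18
position: [0.3892, -0.3211, 0.2454]
tool_rot: [-2.995, -0.939, 0.003]
ft_force: [-0.3, -0.6, 0.6]
grip_width: 0.996
grip_force: 0.0
time: 8.02
position: [0.3894, -0.3212, 0.246]
tool_rot: [-3.096, 0.524, 0.004]
ft_force: [-0.3, -0.5, -0.5]
grip_width: 0.999
grip_force: 0.0
[ 0.389397   -0.32116152  0.24596726] [[ 0.944 -0.329 -0.002]
 [-0.329 -0.944  0.002]
 [-0.003 -0.001 -1.   ]] [ 1.07479093  0.02102392 -0.44112369  1.75280407  0.00879567  1.37259229
 -1.274018  ]
```

View pics/w2.png

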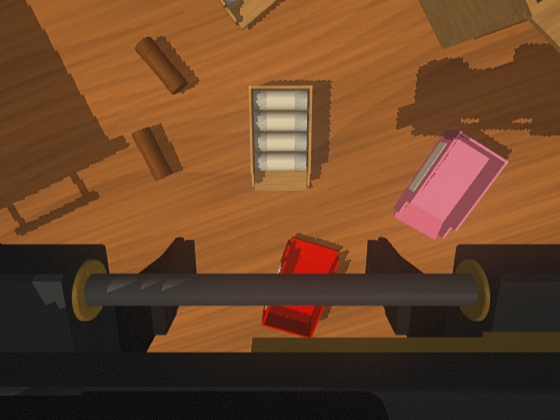

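Run:
```python
from h import *
s,im=pickle.load(open("w2.pkl","rb"));T=cam(im,s);M=R.from_rotvec(s["tool_rot"]).as_matrix()
f=lambda p:np.round(1000*M.T@(p-s["position"]),1)
for n,u,z in(("back",(280.5,87),.032),("BL",(249,87),.032),("BR",(312,87),.032),("lip",(281.5,189.5),.01),("f1",(282,100),.0245),("f4",(282,162),.0245),("frontwallL",(249.5,170),.032),("frontwallR",(312,170),.032)):
    p=onz(im,u,z,T);print(n,np.round(p,4),f(p))
```

```text
back [ 0.478  -0.3515  0.032 ] [ 94.2  -0.3 213.7]
BL [ 0.4888 -0.3207  0.032 ] [ 94.2 -32.9 213.8]
BR [ 0.4673 -0.3822  0.032 ] [ 94.2  32.3 213.7]
lip [ 0.37  -0.315  0.01 ] [-19.7   0.8 236. ]
f1 [ 0.4655 -0.3488  0.0245] [ 81.5   1.3 221.3]
f4 [ 0.4028 -0.327   0.0245] [ 15.2   1.4 221.4]
frontwallL [ 0.4073 -0.2906  0.032 ] [  7.4 -34.5 214. ]
frontwallR [ 0.3847 -0.3557  0.032 ] [  7.4  34.4 213.9]
```

```bash
python3 -m crank '[[[38,0,0,0,-1],[37,0.3,0,0,-1],[0,0,40,0,-1],[0,0,40,0,-1],[0,0,40,0,-1],[0,0,40,0,-1],[0,0,40,0,-1],[0,0,25,0,-1],[0,0,12,0,-1],[0,0,4,0,-1]]]' 10
python3 -m crank '[[[0,0,0,0,-1],[0,0,0,0,-0.5],[0,0,0,0,-0.4],[0,0,0,0,0],[0,0,0,0,1],[0,0,0,0,1],[0,0,0,0,1]]]' 10
```

```text
time: 8.9
position: [0.4589, -0.3455, 0.0038]
tool_rot: [-3.094, 0.526, 0.007]
ft_force: [-0.3, 0.8, 0.0]
grip_width: 1.001
grip_force: 0.0
time: 9.48
position: [0.4616, -0.347, 0.008]
tool_rot: [3.096, -0.529, 0.003]
ft_force: [0.5, 1.9, 6.7]
grip_width: 0.758
grip_force: 10.0
```

```bash
python3 -m crank '[[[0,0,-1,0,1],[0,0,-3,0,1],[0,0,-4,0,1],[0,0,-4,0,1],[0,0,-4,0,1],[0,0,-4,0,1],[0,0,0,0,1]]]' 4
python3 - <<'E'
from h import *
s=ctrl.get_state();print(s["position"],s["ft_force"],s["grip_width"],s["torque"])
d={n:get_image(n) for n in("scene","side","wrist")};pickle.dump((s,d),open("d3.pkl","wb"))
w=d["wrist"]
cv2.imwrite("pics/c3.png",np.vstack([np.hstack([crop(d["side"],200,270,160,120,2.5),crop(d["scene"],160,110,160,120,2.5)]),np.hstack([crop(w,180,150,200,150,2)]*2)]))
E
```

```text
time: 10.07
position: [0.4609, -0.3472, 0.0275]
tool_rot: [3.096, -0.53, 0.002]
ft_force: [-0.2, 0.5, -1.6]
grip_width: 0.763
grip_force: 4.0
[ 0.46086546 -0.34723525  0.02754068] [-0.21479756  0.49065203 -1.59504507] 0.7629449974621365 [ 0.07655283  0.11667161 -0.06972404]
```

View pics/c3.png

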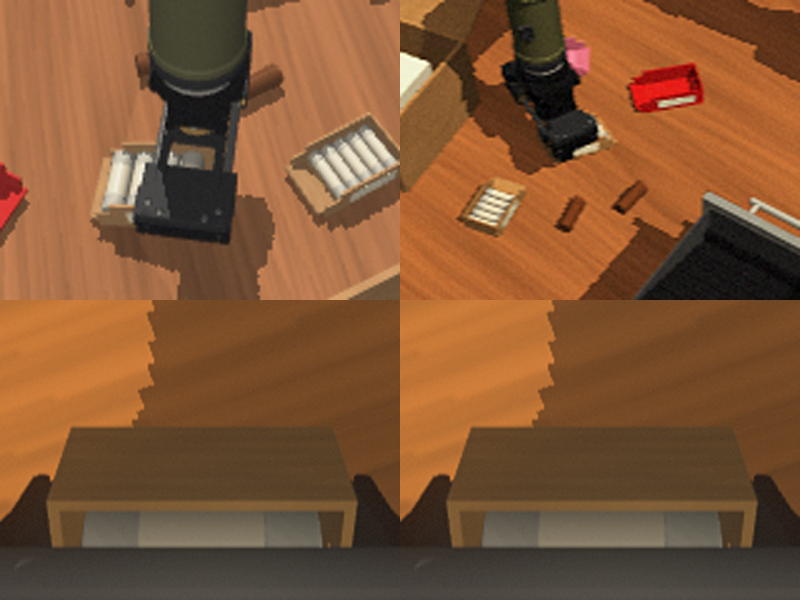

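```bash
cat >> h.py <<'E'
def tilt(bot,top,T=np.array(pickle.load(open("w2.pkl","rb"))[1]["T_tool_cam"]),im=pickle.load(open("w2.pkl","rb"))[1]):
    # bot/top: (row,width px) of back wall's lower/upper edge -> tilt deg, points in tool (mm)
    P=[]
    for r,w in(bot,top):
        z=66*im["fx"]/w;c=np.array([0,(r-im["cy"])/im["fy"]*z,z]);P.append(T[:3,:3]@c+1000*T[:3,3])
    v=P[1]-P[0];return np.degrees(np.arctan2(-v[0],-v[2])),np.linalg.norm(v),np.round(P,1)
E
python3 -c "
from h import *
print(tilt((214,131),(249.5,153.5)))"
```

```text
(np.float64(14.245948542016107), np.float64(29.3500156634582), array([[ 21.4,  -0.1,   3.4],
       [ 14.2,  -0. , -25.1]]))
```

```bash
python3 -m crank '[[[0,0,0,0,1],[0,0,0,0,1],[0,0,-2,0,1],[0,0,-4,0,1],[0,0,-6,0,1],[0,0,-10,0,1],[0,0,-15,0,1],[0,0,0,0,1]]]' 11
cat >> h.py <<'E'
def edges(im):
    g=cv2.GaussianBlur(cv2.cvtColor(im["pixels"],cv2.COLOR_RGB2GRAY),(5,5),0).astype(float)
    p=cv2.Sobel(g,cv2.CV_64F,0,1)[150:275,250:311].mean(1)
    pk=[(150+i,round(p[i])) for i in range(1,124) if abs(p[i])>12 and abs(p[i])>=abs(p[i-1]) and abs(p[i])>abs(p[i+1])]
    return pk
def predict(th,im=pickle.load(open("w2.pkl","rb"))[1]):
    T=np.linalg.inv(np.array(im["T_tool_cam"]));o=[]
    t=np.radians(th)
    for a,h in((20,-27),(20,5)):   # back wall lower/upper edge from the grip axis, grip axis 19 mm behind TCP
        x=a*np.cos(t)-h*np.sin(t);z=a*np.sin(t)+h*np.cos(t)
        c=T@np.r_[x/1000,0,(-19-z)/1000,1];o.append(round(im["fy"]*c[1]/c[2]+im["cy"]))
    return o
E
python3 - <<'E'
from h import *
s=ctrl.get_state();print(s["position"],s["ft_force"],s["grip_width"],s["grip_force"])
print("before",edges(pickle.load(open("d3.pkl","rb"))[1]["wrist"]))
im=get_image("wrist");print(edges(im));cv2.imwrite("pics/t4.png",im["pixels"][...,::-1])
for t in range(0,75,5):print(t,predict(t),end=" ")
E
```

```text
time: 10.88
position: [0.4624, -0.3479, 0.067]
tool_rot: [3.094, -0.529, 0.007]
ft_force: [0.5, -0.4, -3.4]
grip_width: 0.757
grip_force: 11.0
[ 0.46242506 -0.34794312  0.06697078] [ 0.47055673 -0.35906157 -3.42681474] 0.7573296572920024 10.99977097066585
before [(213, -31), (250, 66), (254, -17), (261, 23), (269, 22), (273, -184)]
[(213, -99), (250, 67), (255, -34), (259, 21), (263, 22), (273, -167)]
0 [214, 236] 5 [211, 238] 10 [208, 241] 15 [205, 245] 20 [203, 248] 25 [202, 252] 30 [200, 256] 35 [200, 260] 40 [200, 265] 45 [200, 269] 50 [201, 274] 55 [203, 278] 60 [205, 283] 65 [208, 287] 70 [212, 292]
```

Run:
```python
from h import *
d=pickle.load(open("d2.pkl","rb"));im=d["wrist"];T=cam(im,d["s"])
g=cv2.createCLAHE(8,(4,4)).apply(cv2.cvtColor(im["pixels"],cv2.COLOR_RGB2GRAY))
p=g[170:176].astype(float).mean(0);print(d["s"]["position"],np.round(T[:3,3],3))
print([(i,int(p[i])) for i in range(300,560,2)])
cv2.imwrite("pics/ins.png",cv2.resize(g[40:240,300:560],None,fx=3,fy=3))
```

```text
[0.43811561 0.07441563 0.25321196] [0.428 0.147 0.416]
[(300, 110), (302, 121), (304, 123), (306, 124), (308, 129), (310, 128), (312, 145), (314, 159), (316, 144), (318, 111), (320, 119), (322, 118), (324, 123), (326, 216), (328, 241), (330, 234), (332, 232), (334, 233), (336, 234), (338, 236), (340, 235), (342, 242), (344, 218), (346, 160), (348, 125), (350, 120), (352, 90), (354, 118), (356, 117), (358, 114), (360, 110), (362, 108), (364, 107), (366, 108), (368, 102), (370, 103), (372, 99), (374, 101), (376, 33), (378, 84), (380, 94), (382, 78), (384, 76), (386, 87), (388, 90), (390, 83), (392, 85), (394, 88), (396, 84), (398, 83), (400, 77), (402, 82), (404, 13), (406, 52), (408, 78), (410, 66), (412, 39), (414, 78), (416, 72), (418, 75), (420, 80), (422, 73), (424, 80), (426, 66), (428, 73), (430, 78), (432, 57), (434, 16), (436, 57), (438, 81), (440, 60), (442, 46), (444, 84), (446, 84), (448, 75), (450, 79), (452, 82), (454, 84), (456, 93), (458, 84), (460, 80), (462, 82), (464, 22), (466, 36), (468, 84), (470, 90), (472, 71), (474, 85), (476, 96), (478, 98), (480, 103), (482, 92), (484, 97), (486, 100), (488, 100), (490, 108), (492, 109), (494, 112), (496, 32), (498, 32), (500, 82), (502, 95), (504, 89), (506, 74), (508, 105), (510, 99), (512, 96), (514, 103), (516, 98), (518, 100), (520, 103), (522, 106), (524, 91), (526, 106), (528, 98), (530, 23), (532, 34), (534, 65), (536, 92), (538, 85), (540, 73), (542, 95), (544, 94), (546, 93), (548, 93), (550, 95), (552, 94), (554, 93), (556, 104), (558, 96)]
```

View pics/ins.png

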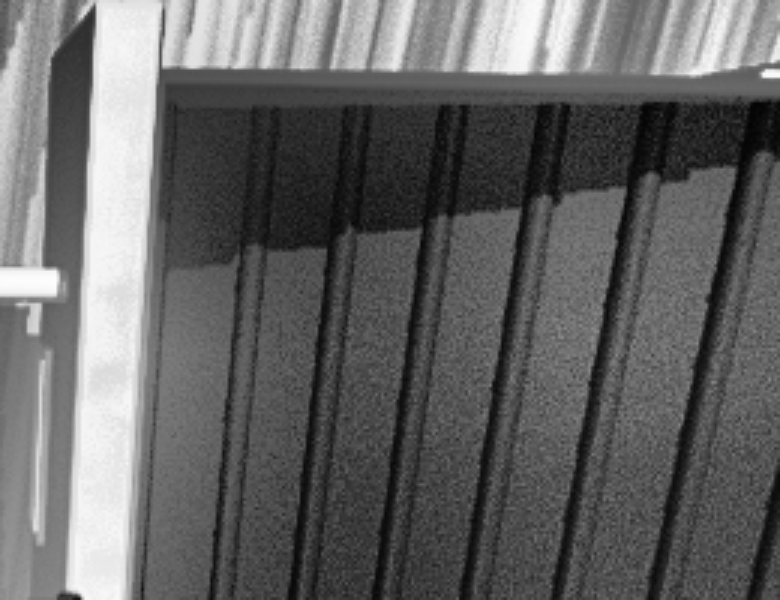

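```bash
python3 -m crank '[[[0,0,-5,0,1],[0,0,-10,0,1],[0,0,-20,0,1],[0,0,-25,0,1],[0,0,-30,0,1],[0,0,-30,0,1],[0,0,-30,0,1],[0,0,-25,0,1],[0,0,-15,0,1],[0,0,-5,0,1]]]' 11
python3 -m crank '[[[0,0,0,-0.03,1],[0,0,0,-0.06,1],[0,0,0,-0.08,1],[0,0,0,-0.09,1],[0,0,0,-0.08,1],[0,0,0,-0.06,1],[0,0,0,-0.05,1],[0,0,0,0,1]]]'
python3 - <<'E'
from h import *
s=ctrl.get_state();print(s["position"],s["ft_force"],s["grip_width"],s["grip_force"],np.round(R.from_rotvec(s["tool_rot"]).as_matrix()[:,0],3))
im=get_image("wrist");print(edges(im))
E
```

```text
time: 11.77
position: [0.4617, -0.3473, 0.2622]
tool_rot: [3.094, -0.529, 0.007]
ft_force: [0.6, 0.8, -2.0]
grip_width: 0.757
grip_force: 11.0
time: 12.43
position: [0.4599, -0.3463, 0.2573]
tool_rot: [-3.135, -0.177, 0.003]
ft_force: [0.6, -0.4, -3.5]
grip_width: 0.757
grip_force: 11.0
[ 0.45987404 -0.34629545  0.25731555] [ 0.63261037 -0.39652633 -3.51374558] 0.757262123805865 10.998882403364405 [ 0.994  0.112 -0.002]
[(212, -126), (252, 60), (256, -34), (260, 19), (269, 17), (273, -136)]
```

```bash
python3 -m crank '[[[2.8,-4.1,-2,0,1],[5.7,-8.2,-3,0,1],[8.5,-12.4,-3,0,1],[11.3,-16.5,0,0,1],[13.6,-19.8,0,0,1],[13.6,-19.8,0,0,1],[13.6,-19.8,0,0,1],[13.6,-19.8,0,0,1],[13.6,-19.8,0,0,1],[13.6,-19.8,0,0,1]]]' 11
python3 -m crank '[[[13.6,-19.8,0,0,1],[13.6,-19.8,0,0,1],[13.6,-19.8,0,0,1],[13.6,-19.8,0,0,1],[13.6,-19.8,0,0,1],[13.6,-19.8,0,0,1],[13.6,-19.8,0,0,1],[13.6,-19.8,0,0,1],[13.6,-19.8,0,0,1],[13.6,-19.8,0,0,1]]]'
python3 -m crank '[[[13.6,-19.8,0,0,1],[13.6,-19.8,0,0,1],[9,-13,0,0,1],[5.7,-8.2,0,0,1],[3.4,-4.9,0,0,1],[2,-3,0,0,1],[0,0,0,0,1]]]'
python3 - <<'E'
from h import *
s=ctrl.get_state();p=s["position"];print(p,s["ft_force"],s["grip_width"],"c,l",p[:2]@[.993,.12],p[:2]@[-.12,.993])
im=get_image("wrist");print(edges(im))
E
```

```text
time: 13.32
position: [0.5527, -0.1731, 0.267]
tool_rot: [-3.137, -0.175, -0.001]
ft_force: [1.1, -0.6, -3.7]
grip_width: 0.755
grip_force: 11.0
time: 14.15
position: [0.6655, 0.0386, 0.2668]
tool_rot: [-3.136, -0.174, -0.0]
ft_force: [-1.1, 0.1, -2.0]
grip_width: 0.758
grip_force: 11.0
time: 14.73
position: [0.7045, 0.11, 0.2665]
tool_rot: [3.137, 0.174, -0.0]
ft_force: [0.0, -0.1, -2.0]
grip_width: 0.756
grip_force: 11.0
[0.70451238 0.11001474 0.26647798] [ 0.02449674 -0.12952556 -2.00372454] 0.7563409649960228 c,l 0.712782563519575 0.024703150595723755
[(212, -157), (252, 57), (256, -31), (260, 18), (269, 16), (273, -125)]
```

```bash
cat > look.py <<'E'
from h import *
s=ctrl.get_state();print(np.round(s["position"],4),np.round(s["ft_force"],1),round(s["grip_width"],3),round(s["grip_force"],1),edges(get_image("wrist")))
E
python3 -m crank '[[[0,0,3,0,1],[0,0,4,0,1],[0,0,3,0,1],[0,0,0,0,1]]]' 8; python3 look.py
python3 -m crank '[[[0,0,0,0,1],[0,0,0,0,1]]]' 6.5; python3 look.py
```

```text
time: 15.12
position: [0.7042, 0.1088, 0.2555]
tool_rot: [3.136, 0.173, -0.002]
ft_force: [1.4, 0.3, -2.1]
grip_width: 0.757
grip_force: 8.0
[0.7042 0.1088 0.2555] [ 1.4  0.3 -2.1] 0.757 8.0 [(208, -121), (273, -62)]
time: 15.33
position: [0.7046, 0.1098, 0.2571]
tool_rot: [-3.137, -0.174, -0.001]
ft_force: [0.0, -0.4, -0.1]
grip_width: 0.763
grip_force: 6.5
[0.7046 0.1098 0.2571] [ 0.  -0.4 -0.1] 0.763 6.5 [(209, -112), (273, -65)]
```

```bash
python3 -m crank '[[[0,0,0,0,1]]]' 8
python3 - <<'E'
from h import *
s=ctrl.get_state();print(s["position"],s["ft_force"],s["grip_force"])
d={n:get_image(n) for n in("scene","side","wrist")};pickle.dump((s,d),open("d5.pkl","wb"))
cv2.imwrite("pics/c5.png",np.vstack([np.hstack([crop(d["side"],230,100,160,120,2.5),crop(d["scene"],220,180,160,120,2.5)]),np.hstack([crop(d["wrist"],180,150,200,150,2),crop(d["side"],270,130,80,60,5)])]))
E
```

```text
time: 15.47
position: [0.7046, 0.11, 0.2571]
tool_rot: [-3.137, -0.175, -0.001]
ft_force: [0.6, 0.0, -0.9]
grip_width: 0.757
grip_force: 8.0
[0.70463266 0.1099778  0.25711952] [ 0.57244994  0.00719486 -0.92388434] 7.999979558517225
```

View pics/c5.png

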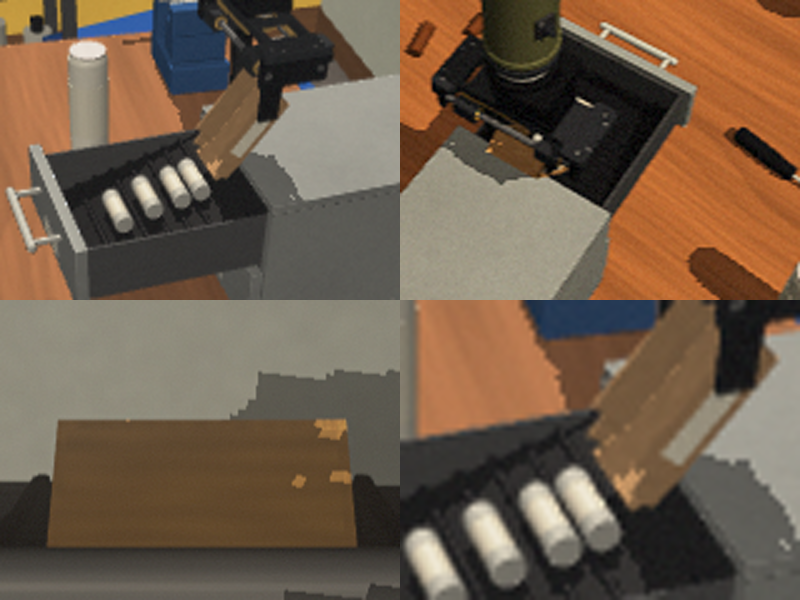

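```bash
python3 -m crank '[[[0,0,-4,0,1],[0,0,-8,0,1],[0,0,-16,0,1],[0,0,-20,0,1],[0,0,-16,0,1],[-10,15,-6,0,1],[-20,29,0,0,1],[-20,29,0,0,1],[-20,29,0,0,1],[-20,29,0,0,1]]]' 10
python3 -m crank '[[[-20,29,0,0,1],[-20,29,0,0,1],[-20,29,0,0,1],[-20,29,0,0,1],[-20,29,0,0,1],[-20,29,0,0,1],[-20,29,0,0,1],[-20,29,0,0,1],[-20,29,0,0,1],[-20,29,0,0,1]]]'
python3 -m crank '[[[-4,5.5,0,0,1],[0,0,0,0.075,1],[0,0,0,0.075,1],[0,0,0,0.075,1],[0,0,0,0.075,1],[0,0,0,0.075,1],[0,0,0,0.075,1],[0,0,20,0,1],[0,0,35,0,1],[0,0,35,0,1]]]'
python3 -m crank '[[[0,0,40,0,1],[0,0,40,0,1],[0,0,20,0,1],[0,0,0,0,1]]]'
python3 look.py
```

```text
time: 16.45
position: [0.6289, -0.0314, 0.3274]
tool_rot: [3.136, 0.176, 0.002]
ft_force: [-0.3, -0.3, -0.3]
grip_width: 0.761
grip_force: 10.0
time: 17.28
position: [0.4623, -0.342, 0.3279]
tool_rot: [3.135, 0.175, 0.002]
ft_force: [0.8, -0.1, -1.3]
grip_width: 0.755
grip_force: 10.0
time: 18.12
position: [0.4611, -0.3469, 0.2379]
tool_rot: [3.094, -0.528, 0.007]
ft_force: [0.1, -1.4, -0.9]
grip_width: 0.758
grip_force: 10.0
time: 18.45
position: [0.4569, -0.3444, 0.1318]
tool_rot: [-3.092, 0.528, 0.012]
ft_force: [-0.9, 0.7, -0.2]
grip_width: 0.759
grip_force: 10.0
[ 0.4569 -0.3444  0.1318] [-0.9  0.7 -0.2] 0.759 10.0 [(210, -70), (273, -96)]
```

```bash
python3 -m crank '[[[0,0,20,0,1],[0,0,10,0,1],[0,0,6,0,1],[0,0,6,0,1],[0,0,6,0,1],[0,0,6,0,1],[0,0,6,0,1],[0,0,6,0,1],[0,0,6,0,1],[0,0,6,0,1]]]' 4; python3 look.py
python3 -m crank '[[[0,0,6,0,1],[0,0,6,0,1],[0,0,6,0,1],[0,0,6,0,1],[0,0,0,0,1]]]'; python3 look.py
```

```text
time: 19.33
position: [0.4612, -0.3474, 0.0593]
tool_rot: [3.095, -0.529, 0.005]
ft_force: [2.5, -1.3, 3.1]
grip_width: 0.754
grip_force: 4.0
[ 0.4612 -0.3474  0.0593] [ 2.5 -1.3  3.1] 0.754 4.0 [(197, -56), (265, 90), (273, -189)]
time: 19.8
position: [0.4578, -0.3457, 0.0322]
tool_rot: [-3.095, 0.529, 0.007]
ft_force: [-0.8, 0.3, -0.4]
grip_width: 0.756
grip_force: 4.0
[ 0.4578 -0.3457  0.0322] [-0.8  0.3 -0.4] 0.756 4.0 [(193, -41), (232, 58), (266, 33), (270, 32), (273, -196)]
```

```bash
python3 -m crank '[[[0,0,6,0,1],[0,0,6,0,1],[0,0,5,0,1],[0,0,4,0,1],[0,0,3,0,1],[0,0,0,0,1]]]' 4; python3 look.py
python3 - <<'E'
from h import *
im=get_image("wrist");cv2.imwrite("pics/t6.png",im["pixels"][...,::-1])
g=cv2.GaussianBlur(cv2.cvtColor(im["pixels"],cv2.COLOR_RGB2GRAY),(5,5),0).astype(float);sx=cv2.Sobel(g,cv2.CV_64F,1,0)
for r in range(186,272,6):
    p=np.abs(sx[r]);print(r,[(i,int(p[i])) for i in range(190,370) if p[i]>40 and p[i]==p[i-3:i+4].max()])
E
```

```text
time: 20.35
position: [0.4594, -0.3465, 0.01]
tool_rot: [-3.096, 0.529, 0.001]
ft_force: [-0.1, 0.2, -1.0]
grip_width: 0.758
grip_force: 4.0
[ 0.4594 -0.3465  0.01  ] [-0.1  0.2 -1. ] 0.758 4.0 [(199, -40), (217, 76), (273, -116)]
186 [(230, 127)]
192 [(227, 128)]
198 [(219, 86), (220, 86)]
204 [(212, 125)]
210 [(208, 124)]
216 [(204, 120)]
222 [(203, 88), (358, 58)]
228 [(203, 76), (204, 76), (210, 55), (222, 64), (339, 97), (351, 98), (357, 50)]
234 [(204, 66), (210, 55), (222, 65), (339, 96), (351, 101), (357, 56)]
240 [(195, 189), (204, 153), (210, 55), (222, 61), (339, 98), (351, 96), (357, 168), (366, 99)]
246 [(191, 206), (205, 144), (211, 55), (223, 59), (338, 100), (350, 97), (356, 154)]
252 [(205, 148), (211, 52), (223, 61), (338, 100), (350, 93), (356, 159)]
258 [(205, 147), (211, 49), (223, 69), (338, 104), (350, 92), (356, 152)]
264 [(206, 141), (211, 52), (212, 52), (223, 76), (337, 104), (342, 56), (349, 93), (355, 152)]
270 [(206, 139), (212, 51), (223, 82), (337, 106), (341, 101), (349, 89), (355, 153)]
```

```bash
python3 -c "
from h import *
print(tilt((199,128),(217,154)))"
python3 -m crank '[[[0,0,2,0,1],[0,0,1,0,1],[0,0,0,0,0.2],[0,0,0,0,-0.55],[0,0,0,0,-0.65],[0,0,0,0,-1],[0,0,0,0,-1],[0,0,0,0,-1],[0,0,0,0,-1]]]'
python3 look.py
python3 -m crank '[[[0,0,-10,0,-1],[0,0,-25,0,-1],[0,0,-40,0,-1],[-10,0,-40,0,-1],[-30,0,-40,0,-1],[-35,0,-40,0,-1],[0,0,-20,0,-1],[0,0,0,0,-1]]]'
python3 - <<'E'
from h import *
s=ctrl.get_state();d={n:get_image(n) for n in("wrist","side","scene")};pickle.dump((s,d),open("d7.pkl","wb"))
cv2.imwrite("pics/c7.png",np.vstack([np.hstack([crop(d["wrist"],160,20,240,180,1.667),crop(d["side"],220,290,160,120,2.5)]),np.hstack([crop(d["side"],240,110,160,120,2.5),crop(d["scene"],225,180,160,120,2.5)])]))
print(s["position"])
E
```

```text
(np.float64(-0.24846750000204346), np.float64(31.145136730326186), array([[ 27.6,  -0.1,   9.3],
       [ 27.8,  -0. , -21.8]]))
time: 21.2
position: [0.4596, -0.3466, 0.0074]
tool_rot: [-3.097, 0.53, 0.0]
ft_force: [0.9, -0.0, 0.4]
grip_width: 0.98
grip_force: 0.0
[ 0.4596 -0.3466  0.0074] [ 0.9 -0.   0.4] 0.98 0.0 [(200, -40), (219, 74), (273, -112)]
time: 21.92
position: [0.4021, -0.3276, 0.2136]
tool_rot: [3.089, -0.53, 0.012]
ft_force: [1.1, -1.4, 0.0]
grip_width: 1.001
grip_force: 0.0
[ 0.40210195 -0.32762452  0.21361895]
```

View pics/c7.png

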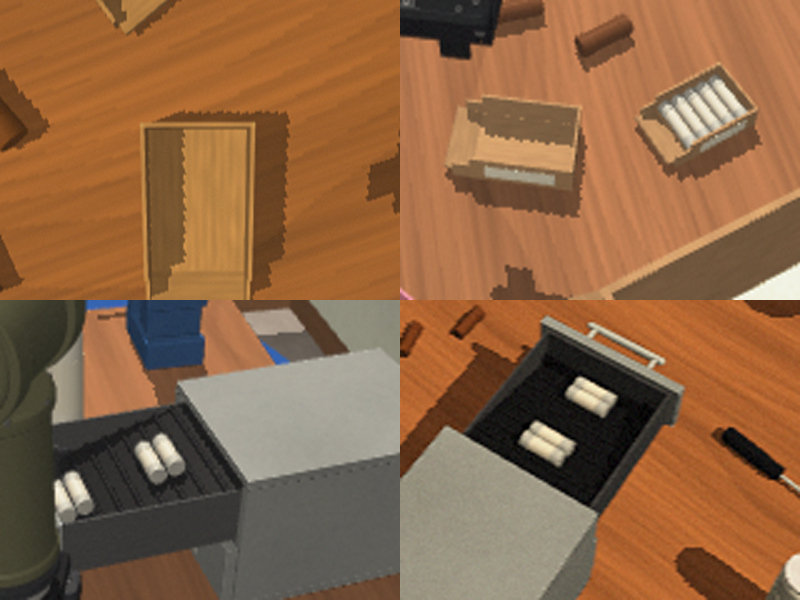

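```bash
python3 -m crank '[[[0,0,-20,-0.119,-1],[0,0,-18,-0.119,-1],[0,0,0,-0.119,-1],[0,0,0,-0.119,-1],[0,0,0,-0.119,-1],[0,0,0,-0.119,-1],[0,0,0,-0.119,-1],[0,0,0,-0.119,-1],[0,0,0,-0.119,-1]]]'
python3 -m crank '[[[0,0,0,-0.119,-1],[0,0,0,-0.119,-1],[0,0,0,-0.119,-1],[0,0,0,-0.119,-1],[0,0,0,-0.119,-1],[0,0,0,-0.119,-1],[0,0,0,-0.119,0.35],[0,0,0,-0.119,0.35],[20,4,0,0,0.35]]]'
python3 -m crank '[[[38,8,0,0,0.35],[38,8,0,0,0.35],[38,8,0,0,0.35],[38,8,0,0,0.35],[38,8,0,0,0.35],[38,8,0,0,0.35],[38,8,0,0,0.35],[38,8,0,0,0.35],[38,8,0,0,0.35],[18,4,0,0,0.35]]]'
python3 -m crank '[[[0,0,0,0,0.35],[0,0,0,0,0.35]]]'
python3 - <<'E'
from h import *
s=ctrl.get_state();im=get_image("wrist");pickle.dump((s,im),open("w8.pkl","wb"));T=cam(im,s)
M=R.from_rotvec(s["tool_rot"]).as_matrix();print(s["position"],np.round(M,3).tolist())
hsv=cv2.cvtColor(im["pixels"],cv2.COLOR_RGB2HSV);m=((hsv[...,1]<75)&(hsv[...,2]>130)).astype(np.uint8)
k,l,st,c=cv2.connectedComponentsWithStats(m)
for i in range(1,k):
    if st[i,4]>150:print(st[i],np.round(c[i],1))
cv2.imwrite("pics/w8.png",im["pixels"][...,::-1])
E
```

```text
time: 22.82
position: [0.4006, -0.3252, 0.2432]
tool_rot: [-2.926, -1.133, 0.001]
ft_force: [-0.8, -0.4, -0.1]
grip_width: 1.001
grip_force: 0.0
time: 23.57
position: [0.4009, -0.3085, 0.2429]
tool_rot: [-2.089, -2.342, 0.0]
ft_force: [-1.2, -0.3, -0.5]
grip_width: 0.851
grip_force: 0.0
time: 24.4
position: [0.4365, 0.0666, 0.2443]
tool_rot: [-2.082, -2.349, -0.001]
ft_force: [-0.0, 0.3, -0.0]
grip_width: 0.33
grip_force: 0.0
time: 24.57
position: [0.4367, 0.0617, 0.2442]
tool_rot: [-2.087, -2.346, 0.002]
ft_force: [0.4, -1.2, -0.2]
grip_width: 0.329
grip_force: 0.0
[0.43671279 0.06170621 0.24423981] [[-0.117, 0.993, -0.002], [0.993, 0.117, 0.001], [0.001, -0.002, -1.0]]
[ 327   16   36  251 5228] [343.7 132.1]
[ 270   98   58  161 2900] [283.  174.1]
[ 357  143   31   75 1843] [371.5 179.1]
[ 384  143   34   76 1939] [400.3 179.8]
[ 512  149   48   83 2404] [535.4 189.4]
[549 183  11  51 278] [556.2 213.6]
```

Run:
```python
from h import *
n=np.array([.993,.12,0]);n/=np.linalg.norm(n);th=np.radians(16)
N=np.array([-np.sin(th)*n[0],-np.sin(th)*n[1],np.cos(th)])   # normal of slope
P0=n*.526+np.array([-.12,.993,0])*.025;P0[2]=.12             # floor at groove x=-49
U=np.r_[np.cos(th)*n[:2],np.sin(th)]
def gx(im,uv,T,h=.011):
    o,d=ray(im,uv,T);p=o+d*((P0+N*h-o)@N)/(d@N);return round(1000*(p-P0)@U-49,1),round(1000*(p-P0)@np.r_[-.12,.993,0],1)
s,im=pickle.load(open("w8.pkl","rb"));T=cam(im,s)
for uv in((371.5,179.1),(400.3,179.8),(535.4,189.4)):print("wrist",gx(im,uv,T))
_,d=pickle.load(open("d7.pkl","rb"));sc=d["scene"]
p=sc["pixels"][200:255,260:325];hsv=cv2.cvtColor(p,cv2.COLOR_RGB2HSV);m=((hsv[...,1]<75)&(hsv[...,2]>120)).astype(np.uint8)
k,l,st,c=cv2.connectedComponentsWithStats(m)
for i in range(1,k):
    if st[i,4]>60:
        ys,xs=np.where(l==i);g=np.array([gx(sc,(x+260,y+200),cam(sc)) for x,y in zip(xs,ys)]);print("scene",st[i,4],gx(sc,c[i]+[260,200],cam(sc)),"x range",np.percentile(g[:,0],[2,98]).round(1),"y",np.percentile(g[:,1],[2,98]).round(1))
# handle bar: straight part
hsv=cv2.cvtColor(im["pixels"],cv2.COLOR_RGB2HSV);m=((hsv[...,1]<75)&(hsv[...,2]>130))[:,262:300]
for r in(120,150,200,230):
    c=np.where(m[r])[0]+262;print(r,c.min(),c.max())
rows=np.where(m[:,6:20].sum(1)>5)[0];print(rows.min(),rows.max())
M=R.from_rotvec(s["tool_rot"]).as_matrix()
for uv in((277,rows.min()),(277,rows.max())):print(np.round(1000*M.T@(onz(im,uv,.156,T)-s["position"]),1))
```

```text
wrist (np.float64(-56.9), np.float64(1.1))
wrist (np.float64(-34.5), np.float64(1.7))
wrist (np.float64(59.6), np.float64(-0.6))
scene 71 (np.float64(-145.2), np.float64(8.2)) x range [-153.7 -136.3] y [-31.7  42.3]
scene 162 (np.float64(-49.5), np.float64(0.9)) x range [-71.  -27.2] y [-29.3  29.8]
scene 202 (np.float64(65.6), np.float64(-1.2)) x range [42.5 88.5] y [-30.3  28. ]
scene 200 (np.float64(142.3), np.float64(-9.4)) x range [125.5 168.3] y [-43.5  30.9]
120 271 299
150 271 284
200 270 283
230 270 282
99 257
[79.6 -2.7 88.3]
[-39.5  -3.   88.2]
```

```bash
python3 -m crank '[[[20,-3,0,0,0.35],[0,0,25,0,0.35],[0,0,40,0,0.35],[0,0,30,0,0.35],[0,0,10,0,0.35],[0,0,0,0,0.5],[0,0,0,0,1],[0,0,0,0,1],[0,0,0,0,1]]]' 12
python3 -m crank '[[[0,2,0,0,1],[0,5,0,0,1],[0,8,0,0,1],[0,11,0,0,1],[0,13,0,0,1],[0,13,0,0,1],[0,13,0,0,1],[0,13,0,0,1],[0,13,0,0,1],[0,13,0,0,1]]]'
python3 -m crank '[[[0,13,0,0,1],[0,13,0,0,1],[0,13,0,0,1],[0,12,0,0,1],[0,10,0,0,1],[0,8,0,0,1],[0,6,0,0,1],[0,4,0,0,1],[0,3,0,0,1],[0,2,0,0,1]]]'
```

```text
time: 25.37
position: [0.4333, 0.0799, 0.1418]
tool_rot: [2.091, 2.341, 0.002]
ft_force: [-1.3, -0.4, 2.2]
grip_width: 0.123
grip_force: 12.0
time: 26.2
position: [0.5378, 0.0903, 0.1418]
tool_rot: [2.092, 2.339, -0.0]
ft_force: [-1.1, -3.4, 8.8]
grip_width: 0.122
grip_force: 12.0
time: 27.03
position: [0.6212, 0.0987, 0.1418]
tool_rot: [2.093, 2.337, -0.0]
ft_force: [-0.2, -4.0, 6.1]
grip_width: 0.122
grip_force: 12.0
```

```bash
python3 -m crank '[[[0,2,0,0,1],[0,2,0,0,1],[0,2,0,0,1],[0,2,0,0,1],[0,1.5,0,0,1],[0,1,0,0,1]]]'
python3 -m crank '[[[0,1,0,0,1],[0,1,0,0,1],[0,1,0,0,1]]]'
python3 -m crank '[[[0,1,0,0,1],[0,1,0,0,1]]]'
python3 -m crank '[[[0,1,0,0,1],[0,1,0,0,1]]]'
```

```text
time: 27.53
position: [0.6315, 0.0997, 0.1419]
tool_rot: [2.093, 2.337, -0.001]
ft_force: [-0.7, -4.4, 4.7]
grip_width: 0.12
grip_force: 12.0
time: 27.78
position: [0.6343, 0.0999, 0.1418]
tool_rot: [2.093, 2.337, -0.001]
ft_force: [-0.3, -4.1, 6.0]
grip_width: 0.119
grip_force: 12.0
time: 27.95
position: [0.6363, 0.1001, 0.1418]
tool_rot: [2.093, 2.337, -0.001]
ft_force: [-0.8, -3.8, 5.7]
grip_width: 0.118
grip_force: 12.0
time: 28.12
position: [0.6383, 0.1003, 0.1418]
tool_rot: [2.093, 2.337, -0.001]
ft_force: [-0.6, -4.2, 6.5]
grip_width: 0.12
grip_force: 12.0
```

```bash
for i in 1; do python3 -m crank '[[[0,1,0,0,1],[0,0.7,0,0,1]]]'
python3 -m crank '[[[0,0.7,0,0,1],[0,0.7,0,0,1]]]'
python3 -m crank '[[[0,0.7,0,0,1],[0,0.7,0,0,1]]]'; done | grep -E "position|ft_force"
```

```text
position: [0.6385, 0.1004, 0.1418]
ft_force: [-6.8, -5.3, 10.3]
position: [0.6385, 0.1003, 0.1417]
ft_force: [-10.4, -6.8, 11.0]
position: [0.6385, 0.1004, 0.1416]
ft_force: [-13.7, -7.7, 14.6]
```

```bash
python3 -m crank '[[[0,-1.5,0,0,1],[0,-1.5,0,0,1],[0,0,0,0,0.7],[0,0,0,0,0.35],[0,0,0,0,0.35],[0,0,0,0,0.35]]]'
python3 -m crank '[[[0,0,-10,0,0.35],[0,0,-30,0,0.35],[0,0,-40,0,0.35],[0,-20,-20,0,0.35],[0,-40,0,0,0.35],[-20,-36,0,0,0.35],[-35,-20,0,0,0.35],[-40,0,0,0,0.35],[-40,0,0,0,0.35],[-40,0,0,0,0.35]]]'
python3 - <<'E'
from h import *
s=ctrl.get_state();d={n:get_image(n) for n in("wrist","side","scene")};pickle.dump((s,d),open("d9.pkl","wb"))
cv2.imwrite("pics/c9.png",np.vstack([np.hstack([crop(d["side"],280,110,160,120,2.5),crop(d["scene"],180,180,160,120,2.5)]),np.hstack([crop(d["side"],180,280,200,150,2)[:280],crop(d["scene"],170,110,200,140,2)])]))
print(s["position"])
E
```

```text
time: 29.12
position: [0.6379, 0.1041, 0.1401]
tool_rot: [-2.092, -2.344, -0.001]
ft_force: [-0.1, 0.6, -0.7]
grip_width: 0.279
grip_force: 0.0
time: 29.95
position: [0.5421, -0.085, 0.2417]
tool_rot: [2.089, 2.342, -0.001]
ft_force: [1.6, -0.3, -0.2]
grip_width: 0.324
grip_force: 0.0
[ 0.54213781 -0.08502468  0.24166867]
```

View pics/c9.png

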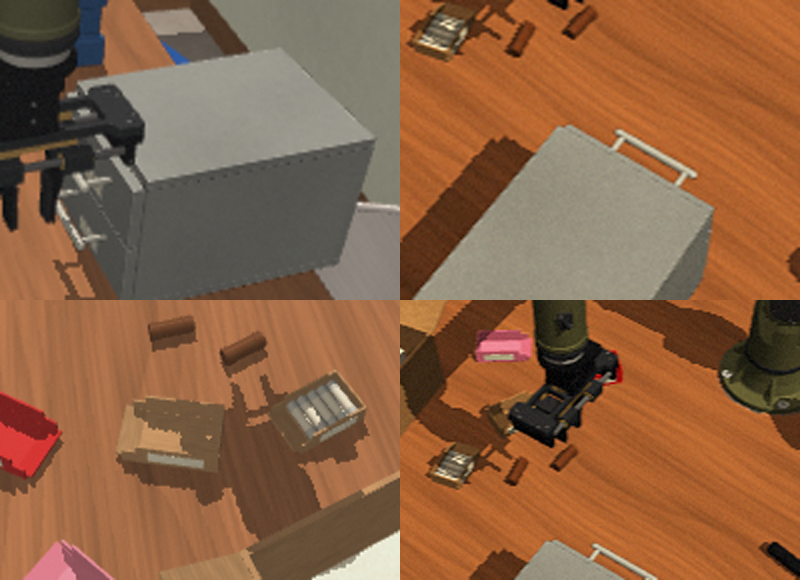

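The final picture shows the drawer flush with the cabinet and the empty carton standing upright near side-view pixel (268,347). The small carton is where it was, and the gripper is clear of everything, so I am handing the job in.

```bash
python3 -m crank '[[[0,0,0,0,0.35],[0,0,0,0,0.35]]]' >/dev/null; python3 -c "
from bench import job
print(job.close_job())"
```

```text
the job is handed in; nothing more can be done
None
```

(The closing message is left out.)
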